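# Hold the calibration key switch of the loaded balance

### The arm

A 6-joint arm with a two-finger parallel gripper is mounted at the origin on a cart in front of the work surface, level with it; the furniture and walls round the work are solid. World frame = base frame: x ahead of the robot, y to its left, z up, the work surface at z = 0. Lengths are in mm, angles in rad, forces in N, time in s.
With the tool pointing down it reaches from about 300 to 775 mm from the base axis. Payload 14.6 kg.
Tool frame: the origin (TCP) lies at the very end of the fingers, on their centre line; the grasp point (between the pads) lies 19 mm behind it; y points along the fingers, z is the direction in which the jaws open and shut, and the axes are right-handed (so a half turn about y gives the same grasp; the last joint's range is limited). The gripper opens to 94 mm and grips with 3 to 60 N. Pads are 16 mm wide; open, the fingers measure 119 mm over their backs; the gripper's body (75 mm by 177 mm) begins 78 mm behind the grasp point.
Start: joints at [-1.372, 0.3, 1.521, -0, 1.321, -0.067], TCP at [144.468, -530.677, 205.446] pointing down, gripper open.
Joint ranges: [-3.03, 3.03], [-0.79, 2.21], [0.23, 2.52], [-1.04, 4.18], [0, 3.07], [-2.55, 2.55]. Speed limits (rad/s): [2.22, 2.22, 2.57, 3.14, 3.14, 3.14].

### API

Orientations are given as [roll, pitch, yaw] about the fixed x, y, z axes, in that order (R = Rz(yaw) Ry(pitch) Rx(roll)).
In Python, from cell import monitor, optics, manip gives the robot as it stands.
- The arm moves only by the shell command python3 -m creep 'ROWS' [FORCE]. ROWS is JSON, a list of rows, each an object of numbers: "tx", "ty", "tz": the shift along the tool's x, y, z scaled (see below); "turn": the turn about the tool's y scaled (see below); "fingers": the finger opening in mm, from 0 to 94. In form: [{"tx": .., "ty": .., "tz": .., "turn": .., "fingers": ..}, ...]. A call has 1 to 20 rows; each row is the pose to reach, as a shift and turn from the pose measured when the call began, along the tool's axes at that moment, turning the shorter way round; what a row does not reach only later rows make up. The controller multiplies each number of a shift by 200 mm and each number of a turn by pi rad. A row lasts 1/10 s, in which the tool goes at most 50 mm and 8.59 degrees, less where a joint would pass 70% of its speed; a pose out of reach is approached as far as the arm can. A call with a number of a shift or a turn outside -1 to 1 is refused whole. A call with a gripper value outside its range is refused whole. The fingers move at their own pace and stop on an object; FORCE is the grip in N (left out, the last holds). Time passes only in rows, so rows that repeat a pose let the fingers close. It gives the time, the measured TCP pose, the force and the opening at its end, in the units of the state.
- monitor.read_state(): the state, without advancing time (a new reading comes with each control period).
- optics.camera(name): name is "scene" or "top" or "wrist"; returns a dict with "frame" (400x640x3 uint8, red, green, blue), "range_z" (400x640 float32, mm along the optical axis (not along the pixel's ray), 0 where there is no reading), "fx", "fy", "cx", "cy" (pixels), "R" (3x3) and "t" (3): a world point X has camera coordinates R X + t; the wrist camera has in their place "mount" (4x4, takes a point from camera to tool coordinates, whose origin is the TCP and whose axes are the tool frame's). Camera axes: x right, y down, z forward; pixel columns grow to the right and rows downward; lengths in mm; the calibration is good to about 2 mm. A picture is of the moment at which its call begins: read the wrist's pose just before it.
- manip.sign_off(): hands the job in, once; it reports no verdict.
The state is a dict: "clock": time; "joints": joint angles; "qd": joint speeds; "effort": joint torques, N m; "eef_pos": TCP position; "eef_rot": TCP orientation; "wrist_force": force on the tool from outside, world axes, zero at the start; "moment": the same for the moment, N m; "finger_gap": finger opening in mm.
Only numpy, scipy, OpenCV 4.12 (cv2) and the standard library are available. Lean on these libraries where they do the work, as an engineer would, in place of code of your own. Each camera call takes 0.05 s, during which the arm holds its last target.

### The job

Calibrate the balance that has the brass check weight on its pan: take the blue key out of its wooden stand, push it fully home into that balance's key switch (wiggle it past the sticky pins) and then turn it a quarter turn clockwise, seen from above. The switch springs back, so finish while still gripping the key and holding it turned. Keep the key out of the other balance's switch, and do not disturb the weight, the bottle or the parcel.

Things in the scene. Friction and masses are not known exactly. Their poses are not given: they have to be found in the camera images.
- key_head (a point): Centre of the blue plastic grip of the key, which stands upright in its stand at the start. Grip 28 x 12 x 34 mm (key x, y, z): close the fingers along the key's y axis on the 12 mm sides. Below it a flange 30 x 16 x 4 mm, whose underside is 21 mm below this point. z up, away from the blade.
- key_flange (a point): Point on the key's axis at the underside of its flange. Below it: round neck 6 mm diameter, 9 mm long, then the flat blade 16 mm wide (x), 5 mm thick (y), ending 25 mm below this point with a rounded tip. The key is the same turned by half a turn. Key mass about 40 g. Fully home = this point on the slot plate's top.
- stand_slot (a point): Centre of the slot in the top of the fixed wooden key stand (60 x 50 mm block, top 36 mm above the worktop) in which the key stands, flange resting on the block, blade 25 mm deep. x axis along the slot.
- balance_left: The left one of two fixed grey bench balances: base 220 x 130 mm (x, y), 22 mm high, pan towards +x, key switch towards -x: a black boss 64 x 64 mm with a 46 mm square steel slot plate, top 56 mm above the worktop. Origin: centre of its underside; z up.
- balance_left_slot (a point): Centre of the key slot's mouth, on the plate's top. x: along the slot, towards the pan; z up. Slot 18 x 7 mm (x, y), 1.5 mm chamfer, through a fixed 6 mm plate into the plug below, 20 mm deep. Two sticky pins in the plug, met with the flange about 14 and 7 mm above the plate, take a 5 to 15 N push; wiggling (1 mm, 0.1 rad) eases them.
- balance_left_pan (a point): Centre of the top of the left balance's round steel weighing pan (94 mm across, 40 mm above the worktop), 115 mm behind its slot.
- balance_left_plug (a joint): Turn of the left key switch's plug in rad: 0 at rest (slot lined up), growing clockwise seen from above, stop at 1.5. A spring turns it back when let go (0.02 to 0.12 N m). It can be turned only by a key that is pushed fully home.
- balance_right: The right one of two fixed grey bench balances: base 220 x 130 mm (x, y), 22 mm high, pan towards +x, key switch towards -x: a black boss 64 x 64 mm with a 46 mm square steel slot plate, top 56 mm above the worktop. Origin: centre of its underside; z up.
- balance_right_slot (a point): Centre of the key slot's mouth, on the plate's top. x: along the slot, towards the pan; z up. Slot 18 x 7 mm (x, y), 1.5 mm chamfer, through a fixed 6 mm plate into the plug below, 20 mm deep. Two sticky pins in the plug, met with the flange about 14 and 7 mm above the plate, take a 5 to 15 N push; wiggling (1 mm, 0.1 rad) eases them.
- balance_right_pan (a point): Centre of the top of the right balance's round steel weighing pan (94 mm across, 40 mm above the worktop), 115 mm behind its slot.
- balance_right_plug (a joint): Turn of the right key switch's plug in rad: 0 at rest (slot lined up), growing clockwise seen from above, stop at 1.5. A spring turns it back when let go (0.02 to 0.12 N m). It can be turned only by a key that is pushed fully home.
- check_weight_center (a point): Centre of the brass check weight (30 mm diameter, 40 mm high, 200 g), loose on the pan of one of the two balances: this is the balance to calibrate.
- sample_center (a point): Centre of the small brown dropper bottle (34 mm diameter, 102 mm high), loose on the pan of the other balance.
- parcel: Green parcel, 109 x 250 x 49 mm, lying loose on the left; origin at the centre of its underside.

How it is judged:
By the outcome, as a careful person would: the job done as asked, in the order asked, and still so for the second after the job is handed in, while the arm keeps its last pose, push and grip.
It also fails if it takes over 48 s, if anything falls off the work surface, if the arm or the gripper's body presses on something with over 40 N, if the wrist force passes 120 N, or if a joint passes its speed limit or range.

## Working session

There is one attempt and no reset: what is moved stays moved. The work goes in short steps, Python scripts to look and compute and a shell command to move; the robot and the scene stay as the last step left them, time stands still between calls to the robot, and variables do not carry over. Pictures are saved under pics/ and viewed, and the job is handed in when it is done.

```bash
ls; mkdir -p pics; python3 - <<'E'
from cell import monitor, optics, manip
import cv2,numpy as np,pickle
print(monitor.read_state())
for n in ["scene","top","wrist"]:
    c=optics.camera(n); cv2.imwrite(f"pics/{n}0.png",c["frame"][:,:,::-1]); pickle.dump(c,open(f"{n}0.pkl","wb"))
    print(n,{k:v for k,v in c.items() if k not in("frame","range_z")})
E
```

```text
pics
{'clock': 0.0, 'joints': array([-1.37158383e+00,  3.00493093e-01,  1.52159185e+00,  3.23542942e-06,
        1.32071138e+00, -6.66276700e-02]), 'qd': array([-5.16944457e-04, -5.18758281e-04,  4.53772930e-05,  1.21911670e-05,
       -5.34014269e-04, -2.57398835e-03]), 'effort': array([-9.06270907e-04, -5.31805301e+01, -3.52737021e+01,  7.06948643e-02,
        2.43975531e-02, -7.58648594e-05]), 'eef_pos': array([ 144.42554709, -530.41790327,  204.86971736]), 'eef_rot': array([-1.57199711e+00,  8.32649102e-05, -2.87575334e+00]), 'wrist_force': array([ 0.22599734,  0.12655499, -0.46284913]), 'moment': array([-0.01794187, -0.08648319, -0.00965473]), 'finger_gap': 94.48025635000357}
scene {'fx': 390.7487002029131, 'fy': 390.7487002029131, 'cx': 322.12292652081607, 'cy': 200.07316151578033, 'R': array([[-0.84723592, -0.53121184,  0.00229681],
       [-0.26842545,  0.42437578, -0.86478493],
       [ 0.45840928, -0.73329338, -0.50213718]]), 't': array([ 457.98206509,  214.22436162, 1098.34870523])}
top {'fx': 412.3869387094572, 'fy': 412.3869387094572, 'cx': 317.4650802597044, 'cy': 196.94243185377647, 'R': array([[ 0.00586379, -0.99974118, -0.02198151],
       [-0.9989369 , -0.00485112, -0.04584261],
       [ 0.04572411,  0.02222696, -0.9987068 ]]), 't': array([  13.47747565,  520.08464362, 1208.29007443])}
wrist {'fx': 318.02597561451677, 'fy': 318.02597561451677, 'cx': 315.13069520203896, 'cy': 199.83829074536754, 'mount': array([[ 1.10872562e-04,  9.63840582e-01,  2.66479494e-01,
        -7.70676269e+01],
       [-7.29354366e-04, -2.66479347e-01,  9.63840353e-01,
        -1.79743132e+02],
       [ 9.99999728e-01, -3.01221432e-04,  6.73436088e-04,
        -1.72330789e-01],
       [ 0.00000000e+00,  0.00000000e+00,  0.00000000e+00,
         1.00000000e+00]])}
```

View pics/scene0.png

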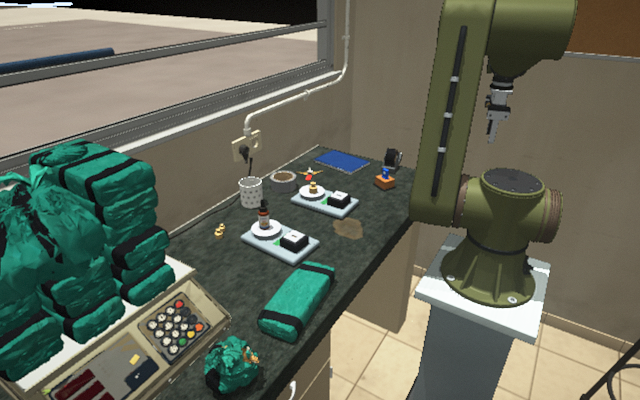

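View pics/top0.png

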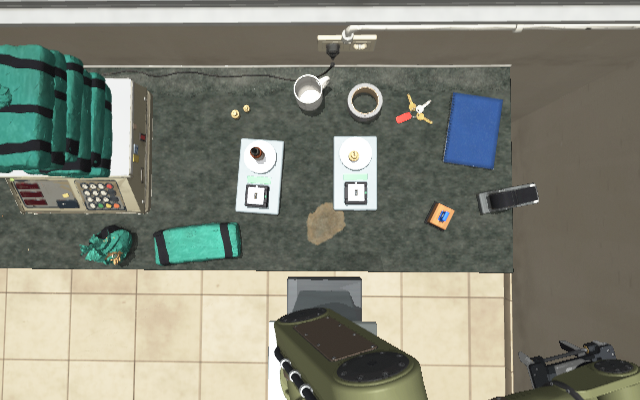

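View pics/wrist0.png

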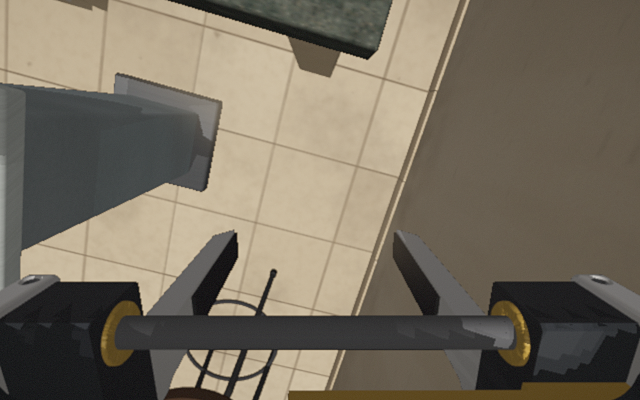

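The brass weight is on the right balance (top view, pan at 355,155), and the bottle is on the left one (260,155). The key stand is at about (440,215). I'll enlarge these next.

```bash
python3 - <<'E'
import cv2,pickle,numpy as np
c=pickle.load(open("top0.pkl","rb"));f=c["frame"][:,:,::-1]
a=cv2.resize(f[195:237,415:465],None,fx=12,fy=12,interpolation=cv2.INTER_CUBIC)
cv2.imwrite("pics/key0.png",a)
b=cv2.resize(f[130:215,325:385],None,fx=7,fy=7,interpolation=cv2.INTER_CUBIC)
cv2.imwrite("pics/bal0.png",b)
E
```

```text
(no output)
```

View pics/key0.png

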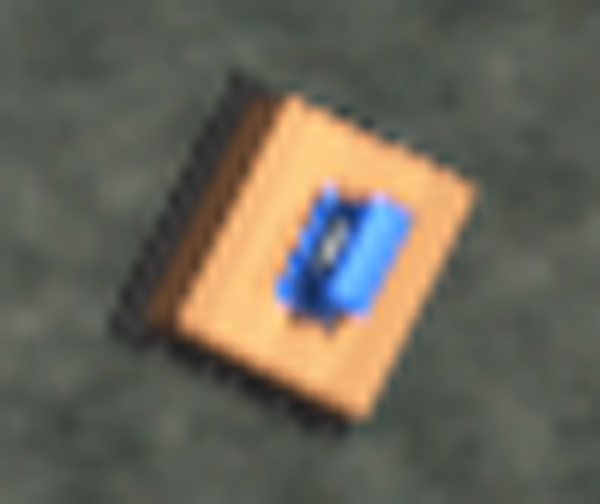

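View pics/bal0.png

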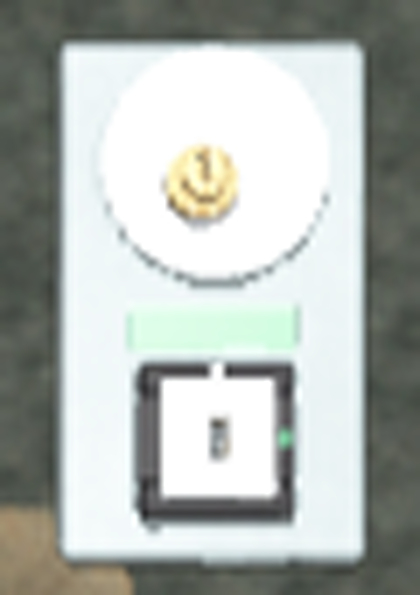

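```bash
cat > h.py <<'E'
import numpy as np
def ray(c,uv,z):
    d=np.array([(uv[0]-c["cx"])/c["fx"],(uv[1]-c["cy"])/c["fy"],1.]);R=c["R"];o=-R.T@c["t"];w=R.T@d
    return o+w*(z-o[2])/w[2]
E
python3 - <<'E'
import pickle,numpy as np
from h import *
c=pickle.load(open("top0.pkl","rb"))
P=[ray(c,(415+(u+.5)/12-.5,195+(v+.5)/12-.5),36) for u,v in [(292,97),(475,185),(365,418),(182,325)]]
P=np.array(P);print(P.round(1),P.mean(0))
for i in range(4):
    d=P[(i+1)%4]-P[i];print(np.linalg.norm(d),np.degrees(np.arctan2(d[1],d[0])))
K=np.array([ray(c,(415+(u+.5)/12-.5,195+(v+.5)/12-.5),z) for u,v,z in [(385,195,74),(350,318,74),(345,255,60)]]);print("key",K.round(1))
for n,u,v,z in [("slot",220,438,56),("pan",215,165,40),("pc1",160,375,56),("pc2",275,375,56),("pc3",160,498,56),("pc4",275,498,56),("w",203,170,80)]:
    print(n,ray(c,(325+(u+.5)/7-.5,130+(v+.5)/7-.5),z).round(1))
for u,v in [(449,215),(435,222),(443,216),(440,206),(355,192),(346,185)]: print(u,v,c["range_z"][v,u])
E
```

```text
[[ 504.2 -334.2   36. ]
 [ 483.3 -377.6   36. ]
 [ 427.5 -351.    36. ]
 [ 449.4 -307.6   36. ]] [ 466.11280545 -342.58783303   36.        ]
48.185209344475034 -115.67376319926083
61.90728414892456 154.50206485872405
48.6262058385883 63.16955955607585
60.92587901108715 -25.900506622710175
key [[ 480.3 -345.2   74. ]
 [ 451.7 -336.9   74. ]
 [ 466.4 -339.8   60. ]]
slot [532.2 -94.4  56. ]
pan [646.4 -93.3  40. ]
pc1 [557.8 -70.   56. ]
pc2 [ 558.  -116.7   56. ]
pc3 [507.7 -70.1  56. ]
pc4 [ 507.9 -116.8   56. ]
w [638.3 -85.7  80. ]
449 215 1182.2262
435 222 1190.5728
443 216 1146.3196
440 206 1187.1031
355 192 1208.615
346 185 1181.4318
```

```bash
python3 -m creep '[{"tx":-0.3,"tz":-0.08,"turn":-0.05,"fingers":60},{"tx":-0.5,"tz":-0.13,"turn":-0.1},{"tx":-0.7,"tz":-0.19,"turn":-0.15},{"tx":-0.9,"tz":-0.24,"turn":-0.2},{"tx":-1,"tz":-0.27,"turn":-0.25},{"tx":-1,"tz":-0.27,"turn":-0.3},{"tx":-1,"tz":-0.27,"turn":-0.35},{"tx":-1,"tz":-0.27,"turn":-0.4},{"tx":-1,"tz":-0.27,"turn":-0.45},{"tx":-1,"tz":-0.27,"turn":-0.5},{"tx":-1,"tz":-0.27,"turn":-0.55},{"tx":-1,"tz":-0.27,"turn":-0.6},{"tx":-1,"tz":-0.27,"turn":-0.65},{"tx":-1,"tz":-0.27,"turn":-0.7},{"tx":-1,"tz":-0.27,"turn":-0.74},{"tx":-1,"tz":-0.27,"turn":-0.77},{"tx":-1,"tz":-0.27,"turn":-0.77}]'
cat >> h.py <<'E'
import math
def togo(p,yaw_deg,st):
    from scipy.spatial.transform import Rotation as Ro
    R=Ro.from_euler("xyz",st["eef_rot"]).as_matrix()
    d=R.T@(np.array(p)-st["eef_pos"])
    Rt=Ro.from_euler("xyz",[-np.pi/2,0,np.radians(yaw_deg)]).as_matrix()
    v=Ro.from_matrix(R.T@Rt).as_rotvec()
    return (d/200).round(4),(v/np.pi).round(4)
E
python3 - <<'E'
from h import *
from cell import monitor
s=monitor.read_state();print(s["joints"]);print(togo([466,-342.6,140],-26,s))
E
```

```text
[-1.37157893e+00  3.00331327e-01  1.52140411e+00  2.42701838e-05
  1.32069951e+00 -6.65744682e-02]
(array([-1.798 ,  0.3257, -0.4839]), array([ 1.00e-04, -7.71e-01, -3.00e-04]))$[0]: bad value
```

```bash
python3 -m creep '[{"tx":-0.3,"ty":0,"tz":-0.08,"turn":-0.05,"fingers":60},{"tx":-0.5,"ty":0,"tz":-0.13,"turn":-0.1,"fingers":60},{"tx":-0.7,"ty":0,"tz":-0.19,"turn":-0.15,"fingers":60},{"tx":-0.9,"ty":0,"tz":-0.24,"turn":-0.2,"fingers":60},{"tx":-1,"ty":0,"tz":-0.27,"turn":-0.25,"fingers":60},{"tx":-1,"ty":0,"tz":-0.27,"turn":-0.3,"fingers":60},{"tx":-1,"ty":0,"tz":-0.27,"turn":-0.35,"fingers":60},{"tx":-1,"ty":0,"tz":-0.27,"turn":-0.4,"fingers":60},{"tx":-1,"ty":0,"tz":-0.27,"turn":-0.45,"fingers":60},{"tx":-1,"ty":0,"tz":-0.27,"turn":-0.5,"fingers":60},{"tx":-1,"ty":0,"tz":-0.27,"turn":-0.55,"fingers":60},{"tx":-1,"ty":0,"tz":-0.27,"turn":-0.6,"fingers":60},{"tx":-1,"ty":0,"tz":-0.27,"turn":-0.65,"fingers":60},{"tx":-1,"ty":0,"tz":-0.27,"turn":-0.7,"fingers":60},{"tx":-1,"ty":0,"tz":-0.27,"turn":-0.74,"fingers":60},{"tx":-1,"ty":0,"tz":-0.27,"turn":-0.77,"fingers":60},{"tx":-1,"ty":0,"tz":-0.27,"turn":-0.77,"fingers":60}]'
python3 - <<'E'
from h import *
from cell import monitor
s=monitor.read_state();print(s["joints"]);print(togo([466,-342.6,140],-26,s))
E
```

```text
clock: 1.85
eef_pos: [323.2, -425.8, 204.9]
eef_rot: [-1.57, 0.001, -0.454]
wrist_force: [-0.4, 0.1, -0.2]
finger_gap: 60.1
[-9.90254132e-01  2.66620093e-01  1.56487756e+00  3.30552045e-04
  1.31126202e+00 -2.10740507e+00]
(array([0.4598, 0.3248, 0.6866]), array([-0.0003,  0.    , -0.0003]))
```

```bash
python3 -m creep '[{"tx":0.1,"ty":0.05,"tz":0.15,"turn":0,"fingers":60},{"tx":0.2,"ty":0.12,"tz":0.3,"turn":0,"fingers":60},{"tx":0.3,"ty":0.2,"tz":0.45,"turn":0,"fingers":60},{"tx":0.4,"ty":0.27,"tz":0.6,"turn":0,"fingers":60},{"tx":0.46,"ty":0.32,"tz":0.687,"turn":0,"fingers":60},{"tx":0.46,"ty":0.325,"tz":0.687,"turn":0,"fingers":60},{"tx":0.46,"ty":0.325,"tz":0.687,"turn":0,"fingers":60},{"tx":0.46,"ty":0.325,"tz":0.687,"turn":0,"fingers":60}]'
python3 - <<'E'
from h import *
from cell import monitor,optics
import cv2,pickle
s=monitor.read_state();print(s["joints"],s["eef_pos"],s["eef_rot"])
c=optics.camera("wrist");pickle.dump((s,c),open("w1.pkl","wb"))
cv2.imwrite("pics/w1.png",c["frame"][:,:,::-1])
E
```

```text
clock: 2.65
eef_pos: [465.5, -343.2, 140.4]
eef_rot: [-1.57, 0.0, -0.456]
wrist_force: [-0.6, -0.4, 0.0]
finger_gap: 60.0
[-6.98932766e-01  4.21386202e-01  1.51261793e+00  5.79265703e-04
  1.20809241e+00 -1.81397772e+00] [ 465.46620278 -343.20682628  140.4401131 ] [-1.57014944e+00  3.58730333e-04 -4.55956917e-01]
```

View pics/w1.png

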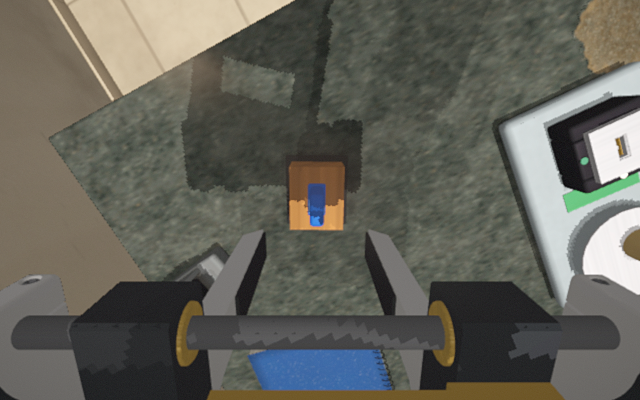

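```bash
python3 - <<'E'
import pickle,cv2
s,c=pickle.load(open("w1.pkl","rb"))
f=c["frame"][:,:,::-1]
cv2.imwrite("pics/w1c.png",cv2.resize(f[150:240,270:365],None,fx=6,fy=6,interpolation=cv2.INTER_CUBIC))
E
```

```text
(no output)
```

View pics/w1c.png

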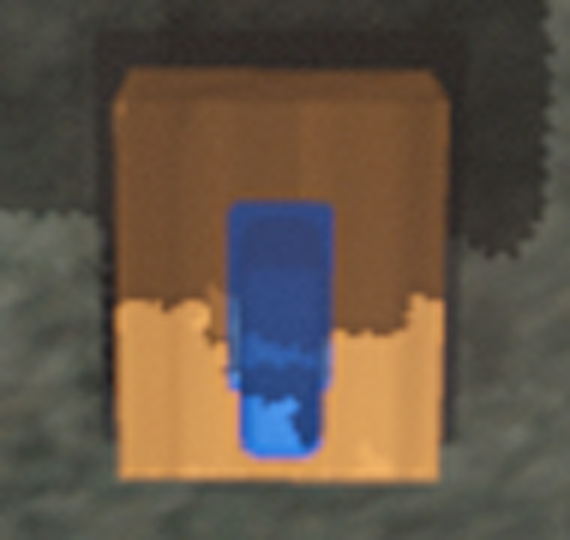

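```bash
cat >> h.py <<'E'
def wcam(s,c):
    from scipy.spatial.transform import Rotation as Ro
    T=np.eye(4);T[:3,:3]=Ro.from_euler("xyz",s["eef_rot"]).as_matrix();T[:3,3]=s["eef_pos"]
    W=np.linalg.inv(T@c["mount"]);d=dict(c);d["R"]=W[:3,:3];d["t"]=W[:3,3];return d
E
python3 - <<'E'
import pickle
from h import *
s,c=pickle.load(open("w1.pkl","rb"));w=wcam(s,c)
g=lambda u,v:(270+(u+.5)/6-.5,150+(v+.5)/6-.5)
a=s["eef_rot"][2];ex=np.array([np.cos(a),np.sin(a),0]);ez=np.array([-np.sin(a),np.cos(a),0])
def show(n,u,v,z):
    p=ray(w,g(u,v),z);q=p-s["eef_pos"];print(n,p.round(1),"tool x,z",(q@ex).round(1),(q@ez).round(1))
for n,u,v,z in [("TL",115,100,36),("TR",448,100,36),("BR",440,480,36),("BL",117,480,36),("griptopfarL",240,457,74),("griptopfarR",322,457,74),("flangenearL",228,202,40),("flangenearR",332,202,40)]: show(n,u,v,z)
print(c["range_z"][200:226,316])
E
```

```text
TL [ 427.3 -351.3   36. ] tool x,z -30.7 -24.0
TR [ 449.3 -306.4   36. ] tool x,z -30.7 26.0
BR [ 503.9 -332.9   36. ] tool x,z 30.0 26.2
BL [ 481.4 -378.9   36. ] tool x,z 30.0 -25.0
griptopfarL [ 474.4 -352.9   74. ] tool x,z 12.3 -4.8
griptopfarR [ 479.3 -342.9   74. ] tool x,z 12.3 6.4
flangenearL [ 448.1 -342.5   40. ] tool x,z -15.9 -7.1
flangenearR [ 454.9 -328.5   40. ] tool x,z -15.9 8.6
[255.00548 254.72847 254.88078 256.39758 255.50851 255.2737  257.2353
 257.09314 257.0438  256.93695 256.726   257.94943 258.33725 258.54407
 256.82883 257.9047  258.00192 257.5965  258.49664 259.6271  260.13354
 259.89777 261.0185  260.63165 260.12622 260.22446]
```

```bash
python3 -m creep '[{"tx":-0.005,"ty":0.1,"tz":0.004,"turn":0,"fingers":40},{"tx":-0.005,"ty":0.2,"tz":0.004,"turn":0,"fingers":40},{"tx":-0.005,"ty":0.3,"tz":0.004,"turn":0,"fingers":40},{"tx":-0.005,"ty":0.38,"tz":0.004,"turn":0,"fingers":40},{"tx":-0.005,"ty":0.43,"tz":0.004,"turn":0,"fingers":36},{"tx":-0.005,"ty":0.46,"tz":0.004,"turn":0,"fingers":30},{"tx":-0.005,"ty":0.48,"tz":0.004,"turn":0,"fingers":30},{"tx":-0.005,"ty":0.487,"tz":0.004,"turn":0,"fingers":30},{"tx":-0.005,"ty":0.487,"tz":0.004,"turn":0,"fingers":30},{"tx":-0.005,"ty":0.487,"tz":0.004,"turn":0,"fingers":30}]' 20
python3 - <<'E'
from h import *
from cell import monitor,optics
import cv2,pickle
s=monitor.read_state();print(s["wrist_force"],s["eef_pos"],s["eef_rot"])
c=optics.camera("wrist");pickle.dump((s,c),open("w2.pkl","wb"))
cv2.imwrite("pics/w2.png",cv2.resize(c["frame"][130:330,215:415,::-1],None,fx=3,fy=3))
E
```

```text
clock: 3.7
eef_pos: [465.1, -342.2, 43.7]
eef_rot: [-1.57, -0.001, -0.456]
wrist_force: [0.6, -0.6, 0.4]
finger_gap: 30.0
[ 0.64698591 -0.59864016  0.40286279] [ 465.1187336  -342.24123624   43.65567423] [-1.57038650e+00 -5.89041381e-04 -4.55845472e-01]
```

View pics/w2.png

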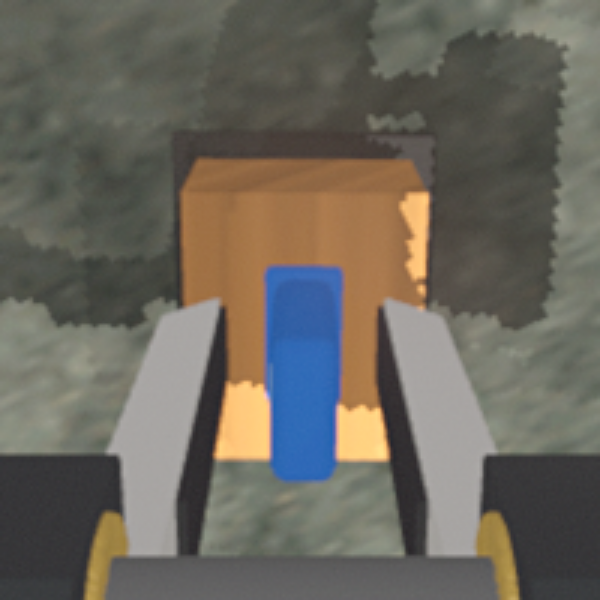

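Key is centred between the fingers (x≈304 of the gap 225–380). Closing.

```bash
python3 -m creep '[{"tx":0,"ty":0,"tz":0,"turn":0,"fingers":20},{"tx":0,"ty":0,"tz":0,"turn":0,"fingers":10},{"tx":0,"ty":0,"tz":0,"turn":0,"fingers":5},{"tx":0,"ty":0,"tz":0,"turn":0,"fingers":5},{"tx":0,"ty":0,"tz":0,"turn":0,"fingers":5}]' 50
python3 -m creep '[{"tx":0,"ty":-0.02,"tz":0,"turn":0,"fingers":5},{"tx":0,"ty":-0.05,"tz":0,"turn":0,"fingers":5},{"tx":0,"ty":-0.1,"tz":0,"turn":0,"fingers":5},{"tx":0,"ty":-0.15,"tz":0,"turn":0,"fingers":5},{"tx":0,"ty":-0.25,"tz":0,"turn":0,"fingers":5},{"tx":0,"ty":-0.35,"tz":0,"turn":0,"fingers":5},{"tx":0,"ty":-0.45,"tz":0,"turn":0,"fingers":5},{"tx":0,"ty":-0.45,"tz":0,"turn":0,"fingers":5},{"tx":0,"ty":-0.45,"tz":0,"turn":0,"fingers":5}]'
python3 - <<'E'
from h import *
from cell import monitor,optics
import cv2,pickle
s=monitor.read_state();print(s["wrist_force"],s["eef_pos"],s["eef_rot"])
for n in ["wrist","scene"]:
    c=optics.camera(n);pickle.dump((s,c),open(n+"3.pkl","wb"))
    if n=="wrist": f=cv2.resize(c["frame"][130:330,215:415,::-1],None,fx=3,fy=3)
    else: f=cv2.resize(c["frame"][100:230,300:460,::-1],None,fx=4,fy=4)
    cv2.imwrite("pics/%s3.png"%n,f)
print(togo([532.2,-94.4,140],0,s))
E
```

```text
clock: 4.25
eef_pos: [465.2, -342.3, 43.8]
eef_rot: [-1.57, -0.001, -0.456]
wrist_force: [-0.2, 0.5, 1.6]
finger_gap: 11.9
clock: 5.15
eef_pos: [465.1, -342.2, 133.9]
eef_rot: [-1.571, -0.001, -0.456]
wrist_force: [-0.3, -0.4, -0.7]
finger_gap: 11.6
[-0.31183307 -0.41609963 -0.71755778] [ 465.11706385 -342.22537024  133.92444315] [-1.57053463e+00 -1.44817740e-03 -4.55813039e-01]
(array([-0.2442, -0.0304,  1.2603]), array([ 0.    , -0.1451,  0.0005]))
```

View pics/wrist3.png

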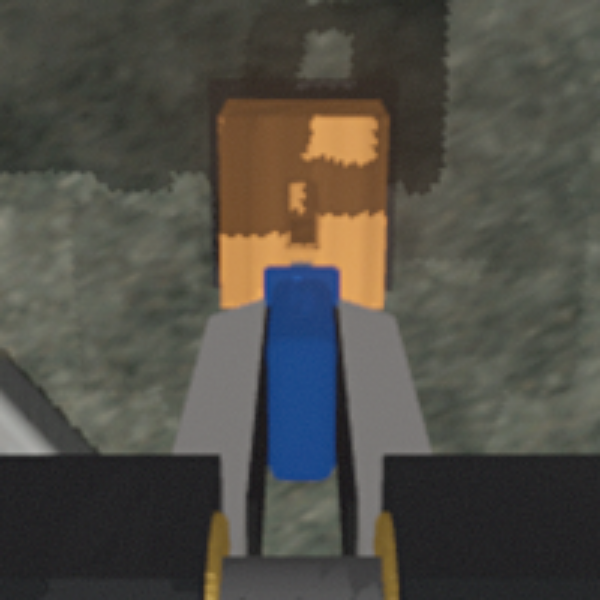

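View pics/scene3.png

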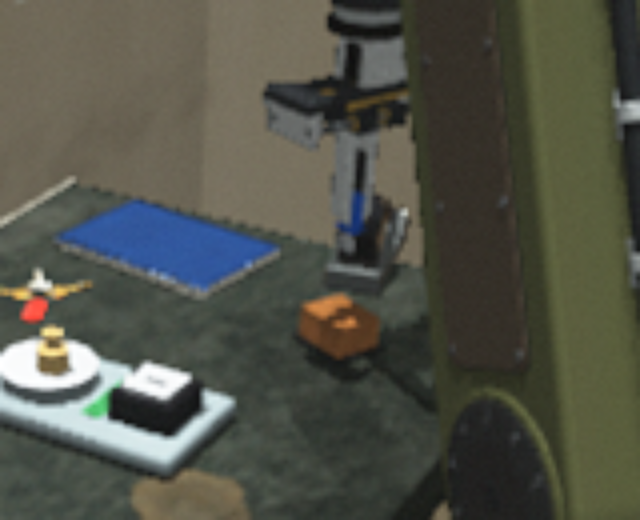

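```bash
python3 -m creep '[{"tx":-0.04,"ty":-0.03,"tz":0.12,"turn":-0.03,"fingers":5},{"tx":-0.08,"ty":-0.03,"tz":0.3,"turn":-0.06,"fingers":5},{"tx":-0.12,"ty":-0.03,"tz":0.5,"turn":-0.1,"fingers":5},{"tx":-0.16,"ty":-0.03,"tz":0.7,"turn":-0.145,"fingers":5},{"tx":-0.2,"ty":-0.03,"tz":0.88,"turn":-0.145,"fingers":5},{"tx":-0.244,"ty":-0.03,"tz":1,"turn":-0.145,"fingers":5},{"tx":-0.244,"ty":-0.03,"tz":1,"turn":-0.145,"fingers":5},{"tx":-0.244,"ty":-0.03,"tz":1,"turn":-0.145,"fingers":5}]'
python3 - <<'E'
from h import *
from cell import monitor
s=monitor.read_state();print(togo([532.2,-94.4,140],0,s))
E
```

```text
clock: 6.05
eef_pos: [508.8, -140.8, 138.4]
eef_rot: [-1.57, 0.001, 0.001]
wrist_force: [0.2, -0.4, -0.6]
finger_gap: 11.5
(array([ 0.1171, -0.0078,  0.2321]), array([-0.0003,  0.0002, -0.0004]))
```

```bash
python3 -m creep '[{"tx":0.04,"ty":0,"tz":0.08,"turn":0,"fingers":5},{"tx":0.08,"ty":0,"tz":0.16,"turn":0,"fingers":5},{"tx":0.117,"ty":0,"tz":0.232,"turn":0,"fingers":5},{"tx":0.117,"ty":0,"tz":0.232,"turn":0,"fingers":5},{"tx":0.117,"ty":0,"tz":0.232,"turn":0,"fingers":5},{"tx":0.117,"ty":0,"tz":0.232,"turn":0,"fingers":5}]'
python3 - <<'E'
from h import *
from cell import monitor,optics
import cv2,pickle
s=monitor.read_state();print(s["wrist_force"],s["eef_pos"],s["eef_rot"])
c=optics.camera("wrist");pickle.dump((s,c),open("w4.pkl","wb"))
cv2.imwrite("pics/w4.png",cv2.resize(c["frame"][150:300,265:365,::-1],None,fx=6,fy=6,interpolation=cv2.INTER_CUBIC)[:600])
E
```

```text
clock: 6.65
eef_pos: [531.9, -95.2, 138.3]
eef_rot: [-1.57, 0.001, -0.0]
wrist_force: [0.1, -1.3, -0.1]
finger_gap: 11.6
[ 0.12480641 -1.25383568 -0.12714019] [531.90248541 -95.15526086 138.32138242] [-1.56976957e+00  1.44690303e-03 -3.37730838e-05]
```

View pics/w4.png

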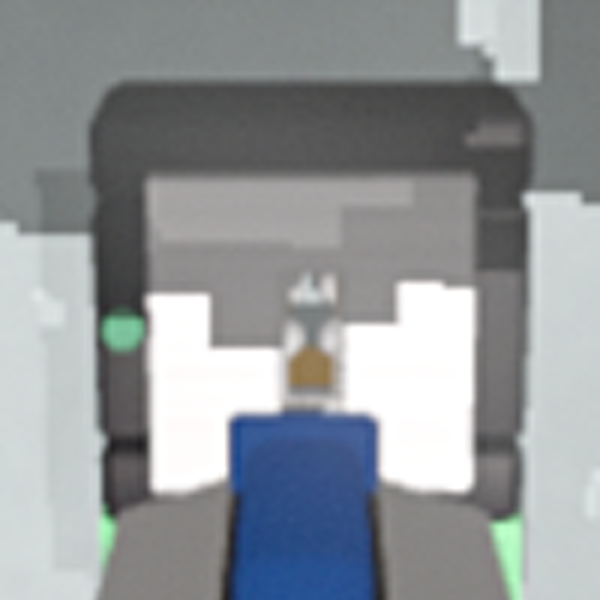

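```bash
python3 - <<'E'
import pickle
from h import *
s,c=pickle.load(open("w4.pkl","rb"));w=wcam(s,c)
g=lambda u,v:(265+(u+.5)/6-.5,150+(v+.5)/6-.5)
for n,u,v,z in [("TL",146,174,56),("TR",477,174,56),("BL",150,493,56),("BR",474,493,56),("slotL",283,345,56),("slotR",342,345,56),("slottop",313,272,56),("slotbot",313,412,56)]:
    print(n,(ray(w,g(u,v),z)-s["eef_pos"]).round(2))
zt=s["eef_pos"][2]-7.8
for n,u,v,z in [("FL",230,414,zt+4),("FR",379,414,zt+4)]:print(n,(ray(w,g(u,v),z)-s["eef_pos"]).round(2))
s,c=pickle.load(open("wrist3.pkl","rb"));w=wcam(s,c)
a=s["eef_rot"][2];ex=np.array([np.cos(a),np.sin(a),0]);ez=np.array([-np.sin(a),np.cos(a),0])
g=lambda u,v:(215+(u+.5)/3-.5,130+(v+.5)/3-.5)
zt=s["eef_pos"][2]-7.8
for n,u,v,z in [("FL",265,267,zt+4),("FR",340,267,zt+4),("headFarL",269,479,zt+38),("headFarR",334,479,zt+38),("standslotL",289,240,36),("standslotR",318,240,36)]:
    q=ray(w,g(u,v),z)-s["eef_pos"];print(n,(q@ex).round(2),(q@ez).round(2))
E
```

```text
TL [-24.1  -22.05 -82.32]
TR [-24.09  24.25 -82.32]
BL [ 23.46 -22.51 -82.32]
BR [ 23.47  24.94 -82.32]
slotL [  0.86  -2.96 -82.32]
slotR [  0.86   5.49 -82.32]
slottop [ -9.94   1.32 -82.32]
slotbot [ 10.97   1.35 -82.32]
FL [-15.24  -7.49  -3.8 ]
FR [-15.23   7.62  -3.8 ]
FL -15.11 -7.6
FR -15.11 7.61
headFarL 12.69 -5.9
headFarR 12.69 5.56
standslotL 8.38 -4.07
standslotR 8.38 4.76
```

```bash
python3 -m creep '[{"tx":0.0015,"ty":0.05,"tz":0.005,"turn":0,"fingers":5},{"tx":0.0015,"ty":0.12,"tz":0.005,"turn":0,"fingers":5},{"tx":0.0015,"ty":0.18,"tz":0.005,"turn":0,"fingers":5},{"tx":0.0015,"ty":0.21,"tz":0.005,"turn":0,"fingers":5},{"tx":0.0015,"ty":0.22,"tz":0.005,"turn":0,"fingers":5},{"tx":0.0015,"ty":0.22,"tz":0.005,"turn":0,"fingers":5}]'
python3 - <<'E'
from h import *
from cell import monitor,optics
import cv2,pickle
s=monitor.read_state();print(s["wrist_force"],s["eef_pos"],s["eef_rot"])
c=optics.camera("wrist");pickle.dump((s,c),open("w5.pkl","wb"))
cv2.imwrite("pics/w5.png",cv2.resize(c["frame"][150:250,265:365,::-1],None,fx=6,fy=6,interpolation=cv2.INTER_CUBIC)[:600])
E
```

```text
clock: 7.3
eef_pos: [532.1, -94.1, 94.1]
eef_rot: [-1.57, 0.002, -0.0]
wrist_force: [-0.9, 0.4, -1.1]
finger_gap: 11.6
[-0.94907033  0.40591554 -1.11628278] [532.13295319 -94.06011961  94.13640908] [-1.56967229e+00  1.72409073e-03 -5.80389854e-05]
```

View pics/w5.png

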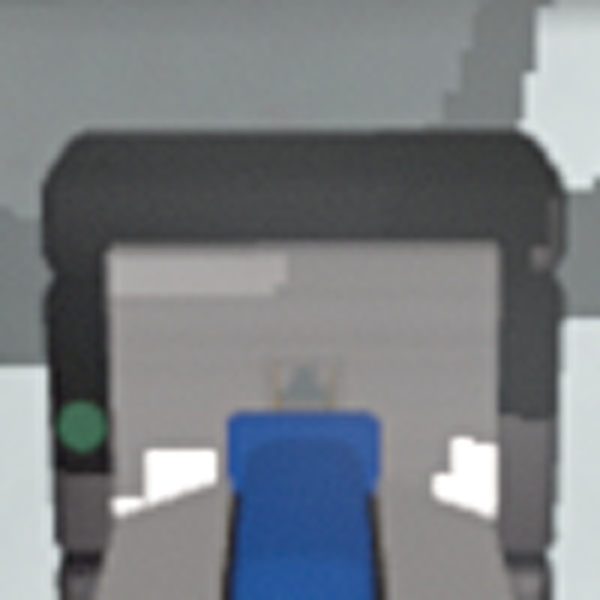

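```bash
python3 - <<'E'
import pickle
from h import *
s,c=pickle.load(open("w5.pkl","rb"));w=wcam(s,c)
g=lambda u,v:(265+(u+.5)/6-.5,150+(v+.5)/6-.5)
for n,u,v,z in [("TL",107,241,56),("TR",500,241,56),("slotL",274,380,56),("slotR",341,380,56),("slottop",307,358,56)]:
    print(n,(ray(w,g(u,v),z)-s["eef_pos"]).round(2))
E
```

```text
TL [-25.06 -23.1  -38.14]
TR [-25.05  23.05 -38.14]
slotL [ -7.94  -3.56 -38.14]
slotR [ -7.94   4.46 -38.14]
slottop [-10.7    0.39 -38.14]
```

```bash
python3 -m creep '[{"tx":-0.002,"ty":0.015,"tz":0.001,"turn":0,"fingers":5},{"tx":-0.002,"ty":0.03,"tz":0.001,"turn":0,"fingers":5},{"tx":-0.002,"ty":0.045,"tz":0.001,"turn":0,"fingers":5},{"tx":-0.002,"ty":0.06,"tz":0.001,"turn":0,"fingers":5},{"tx":-0.002,"ty":0.07,"tz":0.001,"turn":0,"fingers":5},{"tx":-0.002,"ty":0.07,"tz":0.001,"turn":0,"fingers":5}]'
```

```text
clock: 7.95
eef_pos: [531.8, -93.9, 80.2]
eef_rot: [-1.57, 0.002, -0.0]
wrist_force: [-0.0, -0.6, -0.7]
finger_gap: 11.5
```

```bash
python3 -m creep '[{"tx":0.003,"ty":0.006,"tz":0,"turn":0.02,"fingers":5},{"tx":-0.003,"ty":0.012,"tz":0,"turn":-0.02,"fingers":5},{"tx":0.003,"ty":0.018,"tz":0,"turn":0.02,"fingers":5},{"tx":-0.003,"ty":0.022,"tz":0,"turn":-0.02,"fingers":5},{"tx":0.003,"ty":0.026,"tz":0,"turn":0.02,"fingers":5},{"tx":-0.003,"ty":0.03,"tz":0,"turn":-0.02,"fingers":5},{"tx":0.003,"ty":0.03,"tz":0,"turn":0.02,"fingers":5},{"tx":0,"ty":0.03,"tz":0,"turn":0,"fingers":5},{"tx":0,"ty":0.03,"tz":0,"turn":0,"fingers":5}]'
```

```text
clock: 8.85
eef_pos: [532.1, -94.0, 74.9]
eef_rot: [-1.57, 0.0, 0.001]
wrist_force: [-0.4, -0.5, 6.0]
finger_gap: 11.5
```

```bash
python3 -m creep '[{"tx":0.003,"ty":0.01,"tz":0,"turn":0.025,"fingers":5},{"tx":-0.003,"ty":0.01,"tz":0,"turn":-0.025,"fingers":5},{"tx":0.003,"ty":0.012,"tz":0.002,"turn":0.025,"fingers":5},{"tx":-0.003,"ty":0.012,"tz":-0.002,"turn":-0.025,"fingers":5},{"tx":0.003,"ty":0.014,"tz":0.002,"turn":0.025,"fingers":5},{"tx":-0.003,"ty":0.014,"tz":-0.002,"turn":-0.025,"fingers":5},{"tx":0,"ty":0.014,"tz":0,"turn":0,"fingers":5},{"tx":0,"ty":0.014,"tz":0,"turn":0,"fingers":5}]'
python3 - <<'E'
from cell import monitor,optics
import cv2,pickle
s=monitor.read_state();print(s["wrist_force"],s["eef_pos"],s["eef_rot"])
c=optics.camera("wrist");pickle.dump((s,c),open("w6.pkl","wb"))
cv2.imwrite("pics/w6.png",cv2.resize(c["frame"][150:250,265:365,::-1],None,fx=6,fy=6,interpolation=cv2.INTER_CUBIC)[:600])
E
```

```text
clock: 9.65
eef_pos: [532.1, -94.1, 72.0]
eef_rot: [-1.57, 0.001, -0.0]
wrist_force: [-0.4, -0.9, -1.4]
finger_gap: 11.8
[-0.41111342 -0.8930728  -1.39639991] [532.07296003 -94.09541402  72.02010145] [-1.57026751e+00  5.86938578e-04 -4.66864953e-04]
```

View pics/w6.png

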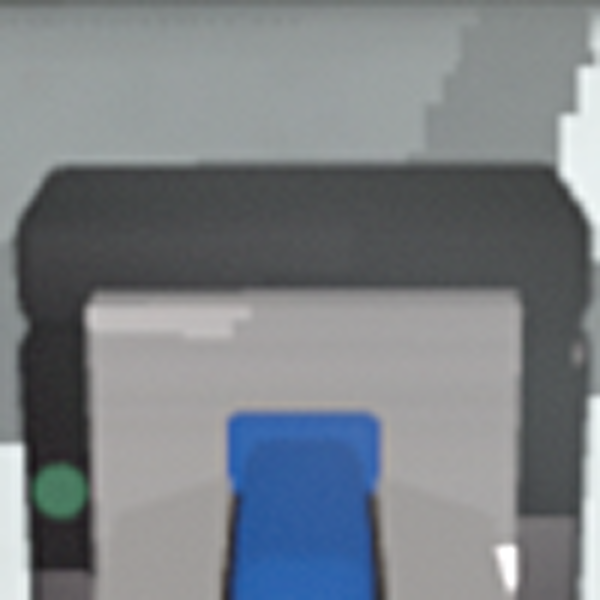

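Flange still sits at row 412 in the wrist view, so the key hasn't slipped and the first pin is passed. Next is the second pin.

```bash
python3 -m creep '[{"tx":0.003,"ty":0.006,"tz":0,"turn":0.025,"fingers":5},{"tx":-0.003,"ty":0.012,"tz":0,"turn":-0.025,"fingers":5},{"tx":0.003,"ty":0.016,"tz":0.002,"turn":0.025,"fingers":5},{"tx":-0.003,"ty":0.02,"tz":-0.002,"turn":-0.025,"fingers":5},{"tx":0.003,"ty":0.022,"tz":0.002,"turn":0.025,"fingers":5},{"tx":-0.003,"ty":0.024,"tz":-0.002,"turn":-0.025,"fingers":5},{"tx":0.003,"ty":0.026,"tz":0.002,"turn":0.025,"fingers":5},{"tx":-0.003,"ty":0.028,"tz":-0.002,"turn":-0.025,"fingers":5},{"tx":0,"ty":0.028,"tz":0,"turn":0,"fingers":5},{"tx":0,"ty":0.028,"tz":0,"turn":0,"fingers":5}]'
```

```text
clock: 10.7
eef_pos: [532.1, -94.2, 66.5]
eef_rot: [-1.57, 0.0, 0.001]
wrist_force: [-1.6, -1.0, -0.4]
finger_gap: 11.5
```

```bash
python3 -m creep '[{"tx":0,"ty":0.006,"tz":0,"turn":0,"fingers":5},{"tx":0,"ty":0.012,"tz":0,"turn":0,"fingers":5},{"tx":0,"ty":0.016,"tz":0,"turn":0,"fingers":5},{"tx":0,"ty":0.018,"tz":0,"turn":0,"fingers":5},{"tx":0,"ty":0.018,"tz":0,"turn":0,"fingers":5},{"tx":0,"ty":0.018,"tz":0,"turn":0,"fingers":5}]'
```

```text
clock: 11.3
eef_pos: [532.4, -94.2, 63.7]
eef_rot: [-1.571, -0.0, 0.001]
wrist_force: [-3.2, -0.1, 11.9]
finger_gap: 11.8
```

```bash
python3 -m creep '[{"tx":0,"ty":0.005,"tz":0,"turn":0.03,"fingers":5},{"tx":0,"ty":0.005,"tz":0,"turn":0.06,"fingers":5},{"tx":0,"ty":0.005,"tz":0,"turn":0.09,"fingers":5},{"tx":0,"ty":0.005,"tz":0,"turn":0.12,"fingers":5},{"tx":0,"ty":0.005,"tz":0,"turn":0.15,"fingers":5},{"tx":0,"ty":0.005,"tz":0,"turn":0.15,"fingers":5}]'
python3 - <<'E'
from cell import monitor,optics
import cv2,pickle
s=monitor.read_state();print(s["wrist_force"],s["moment"],s["eef_pos"],s["eef_rot"])
c=optics.camera("wrist");pickle.dump((s,c),open("w7.pkl","wb"))
cv2.imwrite("pics/w7.png",cv2.resize(c["frame"][150:250,265:365,::-1],None,fx=6,fy=6,interpolation=cv2.INTER_CUBIC)[:600])
E
```

```text
clock: 11.9
eef_pos: [532.7, -94.3, 63.7]
eef_rot: [-1.57, -0.001, -0.473]
wrist_force: [-4.6, 0.1, 13.7]
finger_gap: 11.5
[-4.63136565  0.11990027 13.68306522] [-0.09252922  0.94388715 -0.01364999] [532.67116651 -94.33760773  63.70905498] [-1.57036837e+00 -1.22056868e-03 -4.72943043e-01]
```

View pics/w7.png

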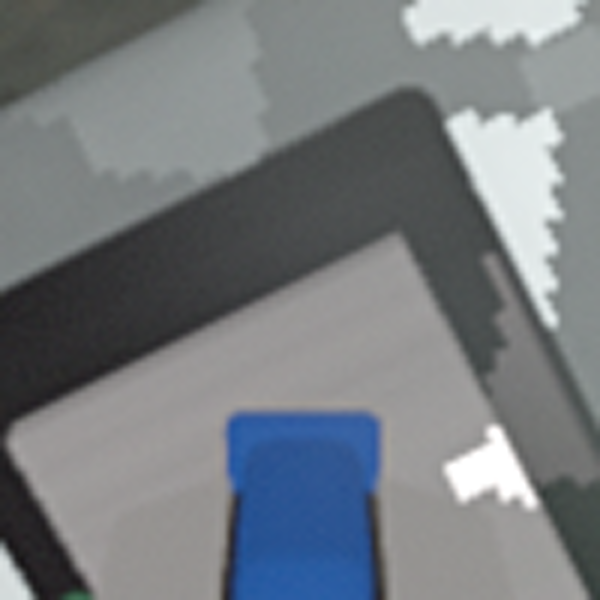

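```bash
python3 -m creep '[{"tx":-0.001,"ty":0.006,"tz":-0.001,"turn":0.03,"fingers":5},{"tx":-0.002,"ty":0.006,"tz":-0.001,"turn":0.06,"fingers":5},{"tx":-0.0025,"ty":0.006,"tz":-0.0015,"turn":0.09,"fingers":5},{"tx":-0.0025,"ty":0.006,"tz":-0.0015,"turn":0.12,"fingers":5},{"tx":-0.0025,"ty":0.006,"tz":-0.0015,"turn":0.15,"fingers":5},{"tx":-0.0025,"ty":0.006,"tz":-0.0015,"turn":0.18,"fingers":5},{"tx":-0.0025,"ty":0.006,"tz":-0.0015,"turn":0.21,"fingers":5},{"tx":-0.0025,"ty":0.006,"tz":-0.0015,"turn":0.24,"fingers":5},{"tx":-0.0025,"ty":0.006,"tz":-0.0015,"turn":0.27,"fingers":5},{"tx":-0.0025,"ty":0.006,"tz":-0.0015,"turn":0.3,"fingers":5},{"tx":-0.0025,"ty":0.006,"tz":-0.0015,"turn":0.32,"fingers":5},{"tx":-0.0025,"ty":0.006,"tz":-0.0015,"turn":0.333,"fingers":5},{"tx":-0.0025,"ty":0.006,"tz":-0.0015,"turn":0.333,"fingers":5},{"tx":-0.0025,"ty":0.006,"tz":-0.0015,"turn":0.333,"fingers":5},{"tx":-0.0025,"ty":0.006,"tz":-0.0015,"turn":0.333,"fingers":5}]'
python3 - <<'E'
from cell import monitor,optics
import cv2,pickle
s=monitor.read_state();print(s["wrist_force"],s["moment"],s["eef_pos"],s["eef_rot"],s["joints"])
c=optics.camera("wrist");pickle.dump((s,c),open("w8.pkl","wb"))
cv2.imwrite("pics/w8.png",cv2.resize(c["frame"][150:250,265:365,::-1],None,fx=6,fy=6,interpolation=cv2.INTER_CUBIC)[:600])
c=optics.camera("scene");cv2.imwrite("pics/s8.png",cv2.resize(c["frame"][130:280,220:420,::-1],None,fx=4,fy=4))
s=monitor.read_state();print(s["clock"],s["wrist_force"],s["eef_rot"])
E
```

```text
clock: 13.45
eef_pos: [532.4, -94.2, 63.7]
eef_rot: [-1.569, -0.0, -1.516]
wrist_force: [-4.6, 2.2, 16.5]
finger_gap: 11.8
[-4.59893649  2.202044   16.54080541] [0.31775506 1.13767903 0.05720632] [532.39129022 -94.24175814  63.68489504] [-1.56857856e+00 -2.70249363e-04 -1.51587990e+00] [-2.43144036e-01  4.38933415e-01  1.68770179e+00  4.63222715e-04
  1.01275815e+00 -2.98305619e-01]
13.55 [-4.7006807   1.70676577 16.67601356] [-1.56850959e+00 -3.16045818e-04 -1.51587121e+00]
```

View pics/w8.png

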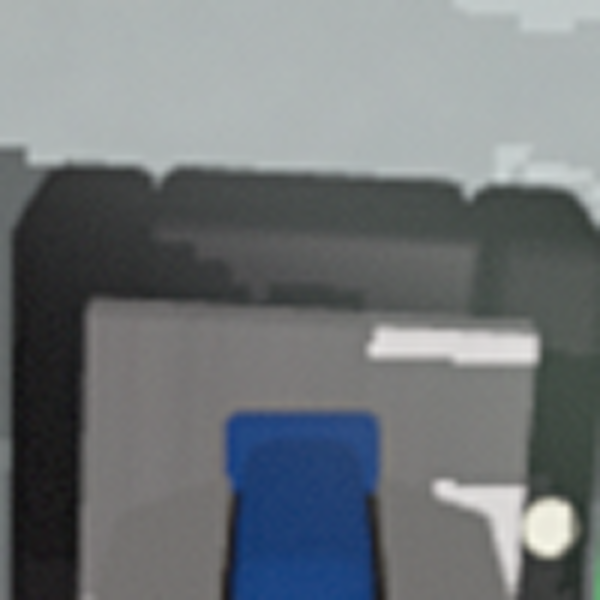

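View pics/s8.png

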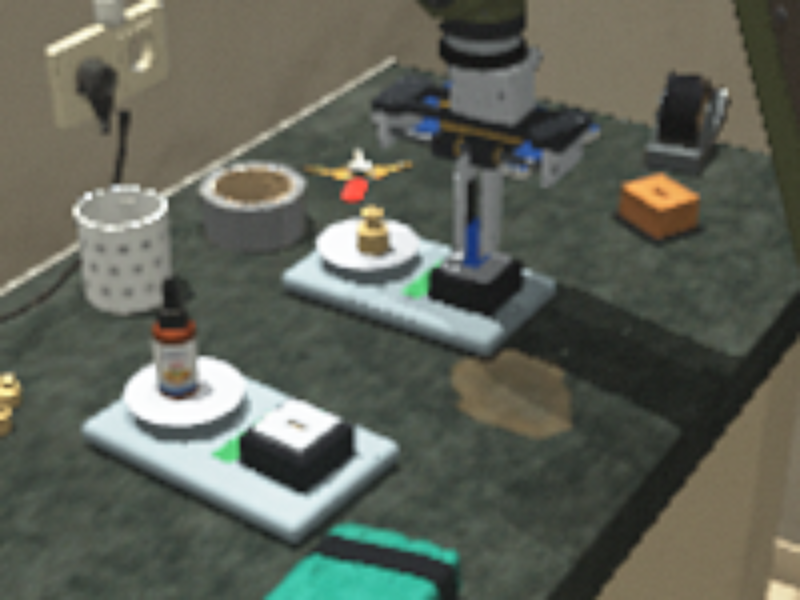

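The indicator on the boss (550,527 in the wrist crop) is now lit, and the weight and bottle are still in place. The loose slot lets the plug lag the key, so I'll turn slightly further to feel for the stop.

```bash
python3 -m creep '[{"tx":0,"ty":0.006,"tz":0,"turn":0.008,"fingers":5},{"tx":0,"ty":0.006,"tz":0,"turn":0.015,"fingers":5},{"tx":0,"ty":0.006,"tz":0,"turn":0.022,"fingers":5},{"tx":0,"ty":0.006,"tz":0,"turn":0.022,"fingers":5},{"tx":0,"ty":0.006,"tz":0,"turn":0.022,"fingers":5}]'
python3 - <<'E'
from cell import monitor
s=monitor.read_state();print(s["moment"],s["eef_pos"],s["eef_rot"])
E
```

```text
clock: 14.05
eef_pos: [532.4, -94.2, 63.7]
eef_rot: [-1.568, -0.0, -1.584]
wrist_force: [-7.8, 2.1, 18.7]
finger_gap: 11.6
[0.19566116 1.66594259 0.16963847] [532.43079615 -94.2071851   63.67175955] [-1.56833732e+00 -3.13599894e-04 -1.58415283e+00]
```

```bash
python3 -m creep '[{"tx":0,"ty":0.005,"tz":0,"turn":0.002,"fingers":5},{"tx":0,"ty":0.005,"tz":0,"turn":0.002,"fingers":5},{"tx":0,"ty":0.005,"tz":0,"turn":0.002,"fingers":5},{"tx":0,"ty":0.005,"tz":0,"turn":0.002,"fingers":5},{"tx":0,"ty":0.005,"tz":0,"turn":0.002,"fingers":5}]'
python3 - <<'E'
from cell import monitor,optics
import cv2
s=monitor.read_state();print(s["moment"],s["eef_pos"],s["eef_rot"])
c=optics.camera("wrist")
cv2.imwrite("pics/w9.png",cv2.resize(c["frame"][150:250,265:365,::-1],None,fx=6,fy=6,interpolation=cv2.INTER_CUBIC))
c=optics.camera("top");cv2.imwrite("pics/t9.png",c["frame"][:,:,::-1])
E
```

```text
clock: 14.55
eef_pos: [532.4, -94.2, 63.7]
eef_rot: [-1.568, -0.0, -1.59]
wrist_force: [-6.3, -0.3, 16.2]
finger_gap: 11.7
[0.10617887 1.45306317 0.20996731] [532.44482609 -94.20615079  63.68415481] [-1.56820932e+00 -4.77835924e-04 -1.58952866e+00]
```

View pics/w9.png

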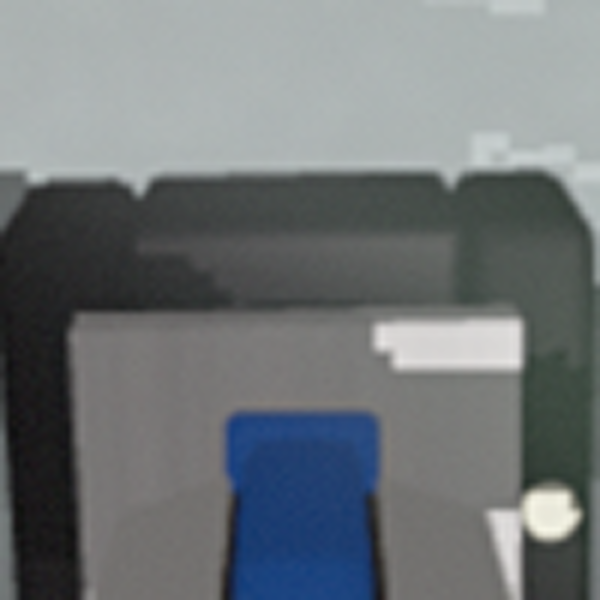

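View pics/t9.png

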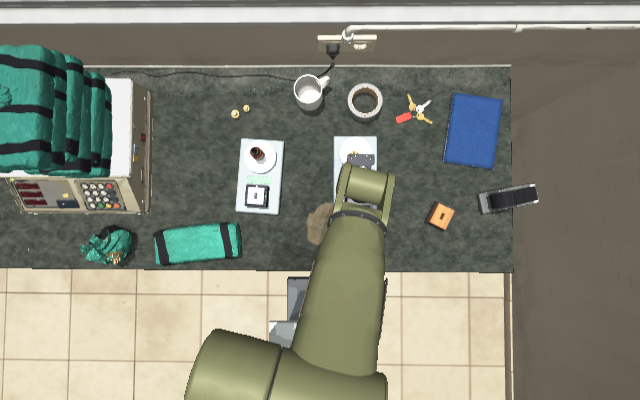

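The key is home and held at the stop with the indicator lit at (550,513). The bottle and parcel are unmoved in the top view.

```bash
python3 -c "
from cell import manip,monitor
print(manip.sign_off()); print(monitor.read_state()['clock'])"
```

```text
the job is handed in; nothing more can be done
None
the job is handed in; nothing more can be done
```

I took the blue key from its stand and pushed it fully home into the right balance's switch, the one with the brass weight, wiggling it past both sticky pins. I then turned it about 1.59 rad clockwise and handed the job in at about 14.6 s, still gripping and holding it turned.

- **Fully home:** the tool stopped at z = 63.7 mm, against 63.8 mm predicted, and was still pushing down with about 16 N. The wrist picture showed no slip of the key in the fingers.
- **Turn:** the gripper turned slightly past the plug's 1.5 rad limit because the slot is loose. The moment rose to about 0.2 N m, so I took it to be at the stop. The plug angle itself can't be measured directly. The boss indicator went from green to lit.
- **Surroundings:** the bottle and parcel looked unmoved in the last top view. The arm hid the weight there, but the scene view taken just before the last small turn showed it standing on its pan. The key never went near the left balance.

No check failed. The one reading I left alone was a steady side force of 5 to 8 N from a slight centring offset.

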